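# Close the tub, then open the safety cap

## Task

The cleaner bottle in the holder on the cart is to be opened with nothing splashing into the clip-top container: first press the container's raised lid down until it is fully home. Then push the bottle's safety cap down, keep it pushed while turning it anticlockwise (seen from above) until it comes free, and lift it off. Finish still holding the cap, upright and still, straight above the open neck and about 10 cm clear of it; do not let go or put it down, and leave the jar, the scoop and the scoop holder where they are.

Things in the scene. Friction and masses are not known exactly. Their poses are not given: they have to be found in the camera images.
- bottle: The cleaner bottle: square grey plastic, 90 x 90 mm, flat top 90 mm above the tray, round collar (44 mm across) from there to 115 mm, then the neck (hidden under the cap) up to 143 mm. It stands in a 100 mm square steel holder screwed to the tray: it cannot turn, shift or lift. Origin: centre of its underside, on the tray; z up, along the neck's axis.
- neck_top (a point): Centre of the rim of the bottle's neck, 143 mm above the tray, on the neck's axis. A springy insert stands 13 mm proud of it once the cap is off.
- cap_center (a point): Centre (half-way up) of the safety cap: white ribbed round plastic, 52 mm across, 34 mm tall, 40 g, loose but locked on the bottle. Any grasp across its diameter will do. z up. Its centre starts 138 mm above the tray, its lower rim 6 mm above the collar (room for fingertips beside the collar, down to the bottle's flat top).
- cap: The same cap; origin at the centre of its lower rim, z up. A spring holds it up (3 N, 8 N at the bottom). It pushes down 6 mm until its rim meets the collar; 4 mm or more lets it turn anticlockwise from above (+z). At 48 to 72 degrees of turn it is free to lift off; firm stop near 75. It will not turn clockwise; unpushed it has some 5 degrees of play.
- tub: The clip-top container: red plastic box, 105 x 140 mm (x, y), 80 mm tall without its lid, fixed to the tray. Origin: centre of its underside; z up.
- lid_top (a point): Centre of the top face of the container's lid (flat, 117 x 152 mm, a clip on each short side); moves with the lid. It is 91 mm above the tray when the lid is fully home, up to 9 mm more when raised.
- tub_lid (a joint): How far the lid is pushed down, in m: 0 is 9 mm above home, 0.009 is fully home (firm stop). It slides straight down against about 5 N of friction and stays where it is left.
- jar_mid (a point): Empty open glass jar, 84 mm across, 130 mm tall; point on its axis half-way up. Bystander.
- scoop_holder_mid (a point): Chrome bell-shaped scoop holder, 84 mm across, 108 mm tall; point on its axis 50 mm up. Bystander.
- scoop_mid (a point): Plastic scoop standing on its bowl (56 mm across, 30 mm tall) with a flat handle reaching 110 mm from the bowl's axis along its y; point on the bowl's axis 15 mm up. Bystander.
Not all that is in view belongs to the job. Of the things shaped like the cap, the white one is meant. What is shaped like the bottle but pink is not meant.

How it is judged:
By the outcome, as a careful person would: the job done as asked, in the order asked, and still so for the second after the job is handed in, while the arm keeps its last pose, push and grip.
It also fails if it takes over 51 s, if anything falls off the work surface, if the arm or the gripper's body presses on something with over 40 N, if the wrist force passes 120 N, or if a joint passes its speed limit or range.

## Robot

A 7-joint arm with a two-finger parallel gripper is mounted at the origin on the work surface. World frame = base frame: x ahead of the robot, y to its left, z up, the work surface at z = 0. Lengths are in m, angles in rad, forces in N, time in s.
With the tool pointing down it reaches from about 0.35 to 0.9 m from the base axis. Payload 19.9 kg.
Tool frame: the origin (TCP) lies between the finger pads; the fingertips stand 19 mm ahead of it and the grasp point (between the pads) is the TCP; z points along the fingers, y is the direction in which the jaws open and shut (so a half turn about z gives the same grasp; the last joint's range is limited). The gripper opens to 94 mm and grips with 3 to 60 N. Pads are 16 mm wide; open, the fingers measure 119 mm over their backs; the gripper's body (75 mm by 177 mm) begins 78 mm behind the grasp point.
Start: joints at [1.194, 0.417, -0.01, 1.614, 0.005, 1.111, -0.053], TCP at [0.206, -0.59, 0.224] pointing down, gripper open.
Joint ranges: [-2.81, 2.81], [-0.39, 2.02], [-1.27, 1.25], [0.06, 2.57], [-1.19, 4.33], [0.19, 2], [-2.82, 2.82]. Speed limits (rad/s): [1.89, 1.89, 2.39, 2.39, 3.01, 3.01, 3.01].

## Interface

Orientations are given as a 3x3 rotation matrix whose columns are the frame's x, y, z axes.
In Python, from rig import robot gives the robot as it stands. Calls block until the motion is done:
- robot.move_ptp(position, orientation): joint-space move of the TCP to a pose.
- robot.move_linear(position, velocity=0.15, frame=None, threshold=None): straight line of the TCP; frame=None keeps the orientation; velocity is the mean speed in m/s. With threshold (N) it stops when the force on the tool has changed by that much, and returns True; else False.
- robot.goto_joints(angles): joint-space move.
- robot.gripper_to(opening): finger opening in m; the grip force is fixed at half the most; returns when the fingers have stopped.
- robot.pause(seconds).
- robot.ik(position, orientation): joint angles nearest the present ones, or None.
- robot.get_state(): the state.
- robot.grab_frame(name): name is "scene" or "top" or "wrist"; returns the picture (400x640x3 uint8, red, green, blue); there is no depth.
- robot.camera_info(name): a dict with "fx", "fy", "cx", "cy" (pixels), "rvec" (rotation vector, rad) and "tvec" (3), from world to camera coordinates, as OpenCV has them. Camera axes: x right, y down, z forward; pixel columns grow to the right and rows downward; lengths in m; the calibration is good to about 2 mm. A picture is of the moment at which its call begins: read the wrist's pose just before it. camera_info takes no time and is no camera call; for the wrist camera it gives the pose at the moment of the call.
A pose or a line that the arm cannot do raises robot.PlanningError and nothing moves.
- robot.sign_off(): hands the job in, once; it reports no verdict.
The state is a dict: "time": time; "qpos": joint angles; "joint_vel": joint speeds; "effort": joint torques, N m; "ee_pos": TCP position; "tool_rot": TCP orientation; "force": force on the tool from outside, world axes, zero at the start; "moment": the same for the moment, N m; "opening": finger opening in m.
Only numpy, scipy, OpenCV 4.12 (cv2) and the standard library are available. Lean on these libraries where they do the work, as an engineer would, in place of code of your own. Each camera call takes 0.05 s, during which the arm holds its last target. There are 200 camera calls.

## Working session

There is one attempt and no reset: what is moved stays moved. The work goes in short steps, each a Python script; the robot and the scene stay as the last script left them, time stands still between calls to the robot, and variables do not carry over. Pictures are saved under pics/ and viewed, about 8 in all and at most 12, crops included, and the job is handed in when it is done.

```bash
mkdir -p pics; ls; python3 - <<'E'
from rig import robot
import cv2
for n in("scene","top"):
    im=robot.grab_frame(n); cv2.imwrite(f"pics/{n}0.png",im[:,:,::-1]); print(n,robot.camera_info(n))
print(robot.get_state())
E
```

```text
pics
scene {'fx': 384.70980943502593, 'fy': 384.70980943502593, 'cx': 323.46014896375345, 'cy': 194.0904704162589, 'rvec': array([ 1.06200848,  2.25413753, -1.1360771 ]), 'tvec': array([ 0.44650683, -0.18113786,  1.3834027 ])}
top {'fx': 408.99653160866274, 'fy': 408.99653160866274, 'cx': 322.6605167613116, 'cy': 201.11102067661693, 'rvec': array([ 2.14761874, -2.19769842,  0.15443514]), 'tvec': array([-0.04492469,  0.63881535,  1.07412152])}
{'time': 0.1, 'qpos': array([ 1.19348794,  0.41791863, -0.01030069,  1.61409638,  0.00467805,
        1.11069091, -0.05301635]), 'joint_vel': array([-1.69132552e-03, -2.54530715e-03, -4.20767326e-04, -3.05849029e-03,
       -4.99276487e-04, -1.29713357e-05,  1.71280811e-03]), 'effort': array([ 1.01910868e-03, -8.52581477e+01,  6.39730711e-01, -4.26694286e+01,
       -4.89219523e-02,  1.64192420e-02,  1.47473297e-04]), 'ee_pos': array([ 0.2058515 , -0.58979867,  0.22389252]), 'tool_rot': array([[ 9.44150902e-01,  3.29513121e-01, -4.20984898e-04],
       [ 3.29513384e-01, -9.44150370e-01,  1.00463392e-03],
       [-6.64329890e-05, -1.08724618e-03, -9.99999407e-01]]), 'force': array([0.22445426, 0.32103702, 0.10767353]), 'moment': array([ 0.04875733,  0.01772847, -0.02694786]), 'opening': 0.09409302677651765}
```

View pics/scene0.png

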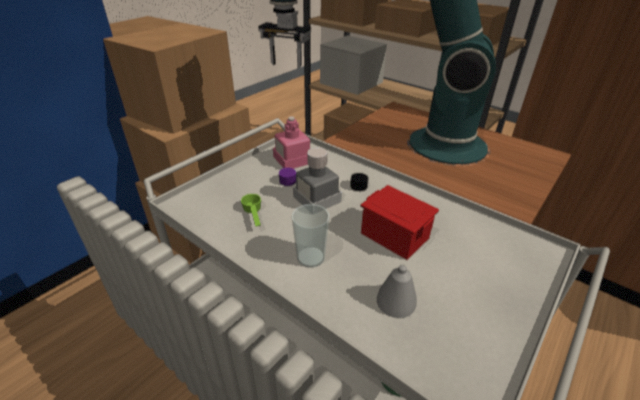

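View pics/top0.png

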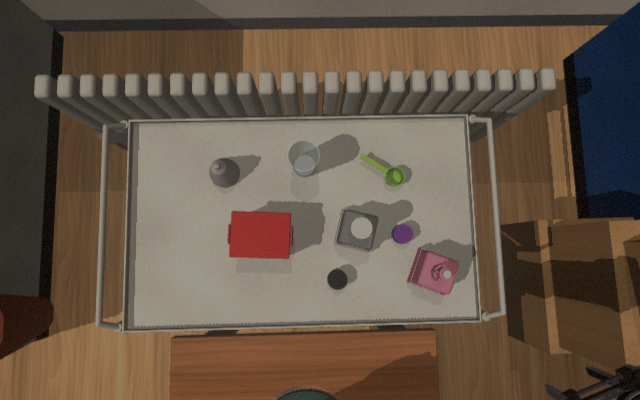

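The bottle with the white cap is at top (361,229) / scene (317,160). The red tub is at top (261,235) / scene (400,218). Cap-like things in the top view are white (361,229), purple (402,233) and black (337,280), plus a pink bottle decoy at (433,271). The white one on the grey bottle in the steel holder fits the description. I'll confirm it in an enlarged crop.

```bash
python3 - <<'E'
import cv2,numpy as np
a=cv2.imread("pics/top0.png")[180:310,220:420]; b=cv2.imread("pics/scene0.png")[135:265,270:450]
a=cv2.resize(a,None,fx=3.9,fy=3.9,interpolation=cv2.INTER_CUBIC)[:,:780]
b=cv2.resize(b,(400,289),interpolation=cv2.INTER_CUBIC)
a=cv2.resize(a,(400,260))
b4=cv2.resize(cv2.imread("pics/scene0.png")[140:260,280:445],(800,582),interpolation=cv2.INTER_CUBIC)
a4=cv2.resize(cv2.imread("pics/top0.png")[180:300,220:420],(800,480),interpolation=cv2.INTER_CUBIC)
cv2.imwrite("pics/b4.png",b4);cv2.imwrite("pics/a4.png",a4)
E
```

```text
(no output)
```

View pics/a4.png

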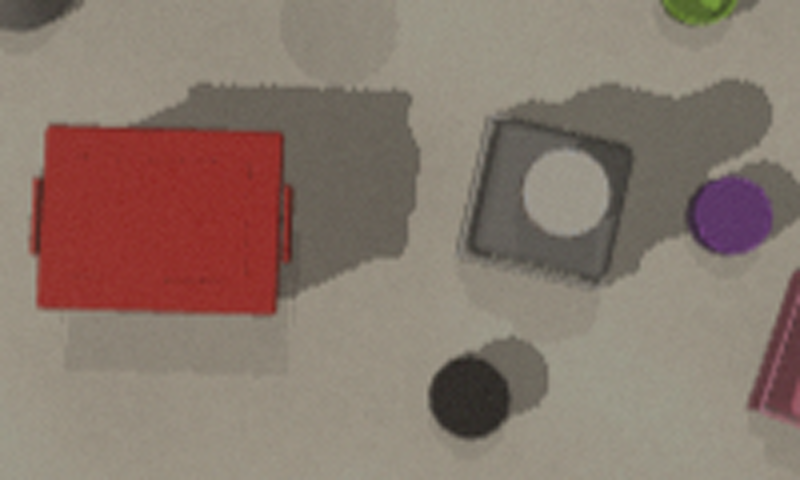

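View pics/b4.png

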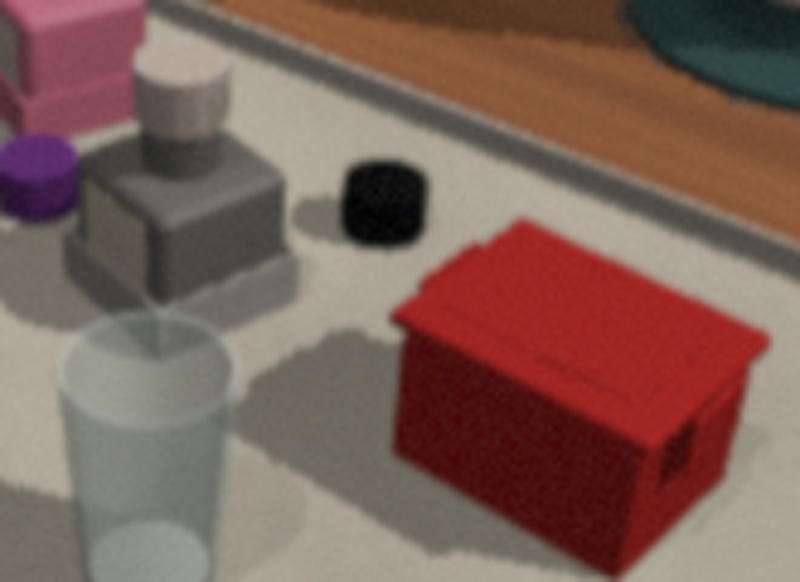

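White cap on the grey bottle confirmed: top crop (566,193), scene crop (182,64). The purple and black caps are lying loose on the tray. Next I triangulate.

```bash
cat > h.py <<'E'
from rig import robot
import cv2, numpy as np
def P(c):
    R=cv2.Rodrigues(c["rvec"])[0]; K=np.array([[c["fx"],0,c["cx"]],[0,c["fy"],c["cy"]],[0,0,1]])
    return K@np.c_[R,c["tvec"]]
def tri(p1,c1,p2,c2):
    X=cv2.triangulatePoints(P(c1),P(c2),np.array(p1,float).T,np.array(p2,float).T); return (X[:3]/X[3]).T
def on_z(p,c,z):
    M=P(c); H=np.c_[M[:,0],M[:,1],M[:,2]*z+M[:,3]]; X=np.linalg.solve(H,[p[0],p[1],1]); return X[:2]/X[2]
def proj(X,c): 
    u=P(c)@np.r_[X,1]; return u[:2]/u[2]
def down(yaw):  # tool y (jaw) axis at angle yaw
    c,s=np.cos(yaw),np.sin(yaw); y=np.array([c,s,0]); z=np.array([0,0,-1.]); return np.c_[np.cross(y,z),y,z]
E
python3 - <<'E'
from h import *
ct,cs=robot.camera_info("top"),robot.camera_info("scene")
T=np.array([[566,193],[48,126],[283,132],[275,313],[38,307],[711,0]])/4+[220,180]
S=np.array([[182,64],[652,450],[395,317],[525,219],[768,341],[0,0]])/(800/165)+[280,140]
X=tri(T[:5],ct,S[:5],cs); print(X.round(4)); print("lid",X[1:].mean(0))
for a,b in((1,2),(2,3),(3,4),(4,1)): print(np.linalg.norm(X[a]-X[b]))
for p,x in zip(T,X): print(proj(x,ct)-p)
# tray z guess from tray-level points: black-cap base etc
for z in(-.1,-.05,0,.05): print(z,on_z((361.5,228.25),ct,z+.155),on_z((260.25,234.9),ct,z+.1))
c=robot.camera_info("wrist");print(c)
# holder edges orientation
t=[on_z(np.array(p)/4+[220,180],ct,X[0,2]-.065) for p in((500,120),(632,150),(602,280),(472,250))]
print(np.round(t,3),[np.degrees(np.arctan2(*(t[i+1]-t[i])[::-1])) for i in range(3)])
E
```

```text
[[ 0.5554 -0.1485  0.1496]
 [ 0.6088  0.1766  0.0917]
 [ 0.601   0.0271  0.0898]
 [ 0.486   0.0334  0.0914]
 [ 0.4945  0.182   0.0887]]
lid [0.54757205 0.10479059 0.09038867]
0.14968307593971944
0.11518761684553845
0.1488126687686704
0.1144501004263689
[-0.40156962  0.30432187]
[-0.60047924  0.31379347]
[-0.91118418  0.57627409]
[-0.75170797  0.43541603]
[-0.06543907  0.03150733]
-0.1 [ 0.56064365 -0.16082379] [0.55140833 0.11490267]
-0.05 [ 0.5582333 -0.154822 ] [0.54951832 0.10854549]
0 [ 0.55582295 -0.1488202 ] [0.54762831 0.1021883 ]
0.05 [ 0.5534126  -0.14281841] [0.54573831 0.09583112]
{'fx': 285.0160387369845, 'fy': 285.0160387369845, 'cx': 322.1303112340158, 'cy': 201.30054891179785, 'rvec': array([-2.38444021,  1.69184294,  0.21997837]), 'tvec': array([-0.62458157, -0.02709599,  0.39054858])}
[[ 0.608 -0.116]
 [ 0.586 -0.201]
 [ 0.503 -0.179]
 [ 0.524 -0.095]] [np.float64(-104.13314388028432), np.float64(164.73407026299577), np.float64(75.69035969123156)]
```

```bash
python3 - <<'E'
from h import *
L=np.array([.5475,.1037])
robot.gripper_to(0.0)
R=down(np.pi/2)
q=robot.ik([*L,.20],R);print(q)
robot.move_ptp([*L,.20],R)
s=robot.get_state();print(s["time"],s["ee_pos"],s["qpos"].round(2),s["force"],s["opening"])
robot.move_linear([*L,.13],velocity=.15)
f0=robot.get_state()["force"]
hit=robot.move_linear([*L,.085],velocity=.02,threshold=25)
s=robot.get_state();print(hit,s["time"],s["ee_pos"],s["force"]-f0)
E
```

```text
[ 0.54426607  0.51990141 -1.03619394  1.78566175  0.49391169  1.12371091
  0.91428145]
4.2417 [0.5476866  0.10287446 0.19985164] [ 0.55  0.52 -1.04  1.79  0.49  1.12  0.91] [-0.39054519 -1.13300065 -0.94607158] 0.00038837420409516577
True 6.0583 [0.54761047 0.10377461 0.10912923] [-5.99458164 -3.70131468 17.29454676]
```

```bash
python3 - <<'E'
from h import *
L=np.array([.5475,.1037])
z=robot.get_state()["ee_pos"][2]
for i in range(6):
    z-=.002
    h=robot.move_linear([*L,z],velocity=.02,threshold=30)
    s=robot.get_state();print(h,round(s["time"],2),z.round(4),s["ee_pos"].round(4),s["force"].round(1))
    if s["force"][2]>35: break
E
```

```text
False 6.31 0.1071 [0.5478 0.1038 0.1088] [-14.3  -6.3  40.8]
```

The force rose to 41 N with only 0.3 mm of motion, so the lid is on its firm stop. The top is at 0.090, which puts the tray near z = -0.001. Next I move over the cap and look.

```bash
python3 - <<'E'
from h import *
L=np.array([.5475,.1037])
robot.move_linear([*L,.20],velocity=.2)
C=np.array([.5559,-.1489])
for d in range(-180,181,30):
    q=robot.ik([*C,.26],down(np.radians(d)))
    print(d,None if q is None else q.round(2))
s=robot.get_state(); print(s["qpos"].round(2))
robot.move_ptp([*C,.26],down(np.pi/2)); robot.gripper_to(.094)
c=robot.camera_info("wrist"); im=robot.grab_frame("wrist"); R=cv2.Rodrigues(c["rvec"])[0]
print("cam",-R.T@c["tvec"],"exp px",proj(np.r_[C,.154],c), robot.get_state()["time"])
cv2.imwrite("pics/w1.png",im[:,:,::-1])
im=robot.grab_frame("scene");cv2.imwrite("pics/scene1.png",im[:,:,::-1])
E
```

```text
-180 [-0.59  0.49  1.09  1.72 -0.46  1.21 -2.53]
-150 [-0.59  0.49  1.09  1.72 -0.46  1.21 -2.  ]
-120 [-0.59  0.49  1.09  1.72 -0.46  1.21 -1.48]
-90 [ 0.51  0.32 -0.38  1.69  0.13  1.16 -1.47]
-60 [ 0.59  0.33 -0.48  1.69  0.16  1.16 -0.98]
-30 [ 0.67  0.35 -0.59  1.68  0.21  1.17 -0.49]
0 [ 0.78  0.38 -0.73  1.68  0.27  1.19 -0.02]
30 [ 0.86  0.41 -0.85  1.68  0.33  1.2   0.46]
60 [ 0.93  0.45 -0.96  1.68  0.39  1.22  0.94]
90 [ 1.    0.49 -1.06  1.67  0.45  1.25  1.41]
120 [ 1.06  0.55 -1.17  1.67  0.53  1.28  1.87]
150 [ 1.08  0.58 -1.23  1.67  0.57  1.3   2.36]
180 [-0.59  0.49  1.09  1.72 -0.46  1.21 -2.53]
[ 0.54  0.52 -1.04  1.79  0.49  1.12  0.91]
cam [ 0.48206346 -0.14880532  0.42028143] exp px [322.13050107 205.09517949] 9.4417
```

View pics/w1.png

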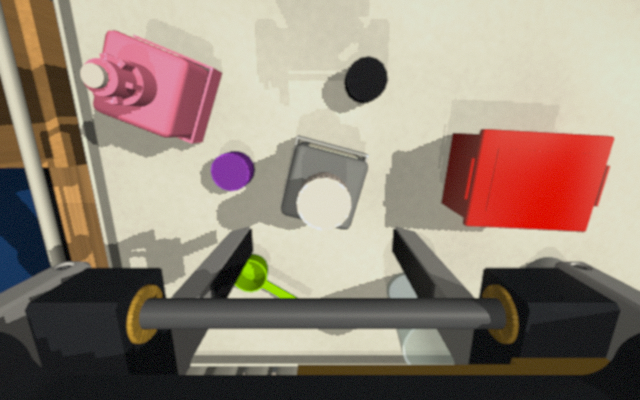

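View pics/scene1.png

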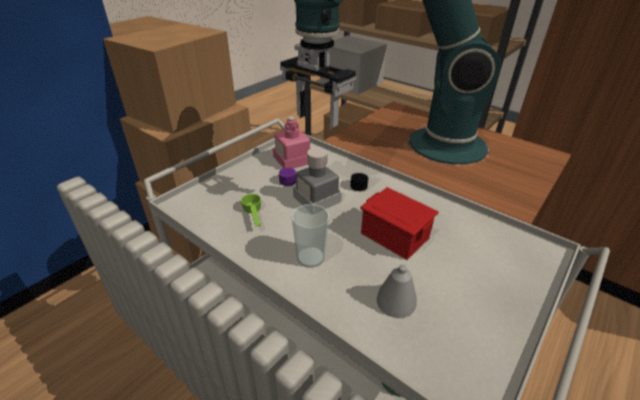

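The wrist view shows the white cap top at (324,203), against an expected (322,205), so it agrees within 2 mm. The holder centre agrees too. The bystanders are untouched. I'll refine with the white mask, check the lid's shift numerically, then grasp.

```bash
python3 - <<'E'
from h import *
a,b=[cv2.imread(f"pics/scene{i}.png").astype(int) for i in(0,1)]
red=lambda m:(m[:,:,2]>90)&(m[:,:,2]>2.5*m[:,:,1])
m=[red(x)[180:270,350:450] for x in(a,b)]
print("lid top-edge mean row", [np.mean([np.argmax(k[:,c]) for c in range(15,85)]) for k in m],[k.sum() for k in m])
c=robot.camera_info("wrist"); w=cv2.imread("pics/w1.png")
g=(w.min(2)>0)&(w[:,:,0]>205); g=g.astype(np.uint8); g[:160]=0;g[240:]=0;g[:,:290]=0;g[:,360:]=0
n,l,st,ce=cv2.connectedComponentsWithStats(g); i=1+np.argmax(st[1:,4]); px=st[i,:2]+(st[i,2:4]-1)/2
print(px,ce[i],st[i],on_z(px,c,.154),on_z(ce[i],c,.154))
E
```

```text
lid top-edge mean row [np.float64(15.571428571428571), np.float64(17.84285714285714)] [np.int64(2208), np.int64(2165)]
[310.5 219. ] [309.68613139 221.88321168] [299 206  24  27 137] [ 0.5700799  -0.16031208] [ 0.57306524 -0.16114241]
```

The lid edge dropped 2.3 px, which matches about 9 mm at that range, so the lid is home. The white mask failed on the threshold, so I'll use the eyeballed wrist and top mean. It's within the grip's tolerance.

```bash
python3 - <<'E'
from h import *
c=robot.camera_info("wrist"); print(on_z((324,203),c,.154))
C=np.array([.5553,-.1482]); R=down(np.radians(45))
robot.move_ptp([*C,.22],R)
h=robot.move_linear([*C,.136],velocity=.08,threshold=12)
s=robot.get_state();print(h,s["time"],s["ee_pos"],s["force"],s["qpos"].round(2))
if not h:
    robot.gripper_to(.03)
    s=robot.get_state();print(s["time"],s["ee_pos"],s["force"],s["moment"],s["opening"])
    w=robot.grab_frame("scene");cv2.imwrite("pics/s2.png",cv2.resize(w[90:240,240:440,::-1],(800,600)))
E
```

```text
[ 0.55379488 -0.14709258]
False 11.45 [ 0.55559766 -0.1482018   0.13648928] [-0.65691439 -0.12182945  0.56318343] [ 0.82  0.55 -0.8   1.8   0.47  0.99  0.61]
12.175 [ 0.5553047  -0.14822947  0.13602459] [ 0.20115945 -0.19045868 -0.03989345] [-0.02543041 -0.08105323  0.01143703] 0.05223436749384961
```

View pics/s2.png

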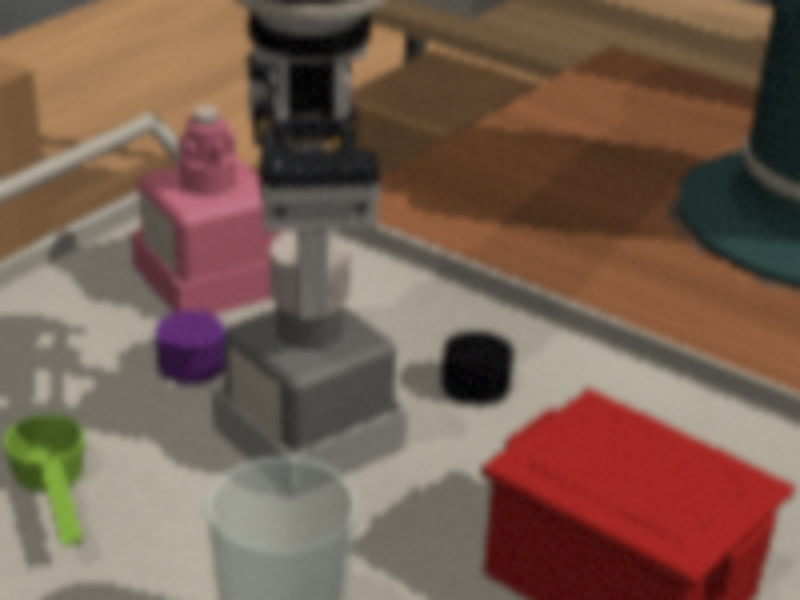

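The jaws hold the white cap across its diameter (opening 52 mm, almost no side load), at crop (310,270). Now I push down and then turn with joint 7.

```bash
python3 - <<'E'
from h import *
def show(t):
    s=robot.get_state();print(t,round(s["time"],2),s["ee_pos"].round(4),s["force"].round(1),s["moment"].round(2),round(s["opening"],4)); return s
C=np.array([.5553,-.1482]); z=.136
for dz in(.003,.005,.006,.0065,.007):
    robot.move_linear([*C,z-dz],velocity=.02); s=show(dz)
    if s["force"][2]>14: break
q0=s["qpos"].copy(); qt=robot.ik([*C,z-dz],s["tool_rot"]); print((qt-q0).round(4))
for d in range(10,61,10):
    q=qt.copy(); q[6]+=np.radians(d); robot.goto_joints(q); s=show(d)
    if abs(s["moment"][2])>1.0 : print("torque");break
print(np.degrees(s["qpos"][6]-q0[6]))
E
```

```text
0.003 12.53 [ 0.5555 -0.1482  0.1331] [0.3 0.2 4.4] [ 0.01 -0.07 -0.01] 0.052
0.005 12.78 [ 0.5555 -0.1482  0.1312] [-0.4  0.8  6. ] [ 0.02 -0.02  0.04] 0.0521
0.006 13.03 [ 0.5555 -0.1482  0.1303] [-1.7  0.2  7.3] [0.03 0.05 0.02] 0.0518
0.0065 13.28 [ 0.5555 -0.1482  0.1298] [-1.7 -0.4  6.8] [-0.    0.14  0.  ] 0.0519
0.007 13.53 [ 0.5555 -0.1482  0.1293] [-0.9 -0.4  7.9] [ 0.05  0.15 -0.04] 0.0519
[ 0.0001  0.0001  0.0002  0.0008  0.0002 -0.0008 -0.0002]
10 13.82 [ 0.5557 -0.1482  0.1294] [-0.2 -0.4  7.7] [ 0.05 -0.1   0.  ] 0.0521
20 14.11 [ 0.5557 -0.1482  0.1294] [ 0.1 -0.3  7.7] [ 0.07 -0.19 -0.01] 0.0526
30 14.4 [ 0.5557 -0.1482  0.1294] [-1.1  0.1  8. ] [ 0.07 -0.14  0.04] 0.0521
40 14.69 [ 0.5557 -0.1482  0.1294] [0.4 0.1 7.4] [ 0.04 -0.14  0.02] 0.052
50 14.98 [ 0.5557 -0.1482  0.1295] [ 0.3 -0.6  6.9] [ 0.12 -0.15  0.05] 0.0524
60 15.28 [ 0.5558 -0.1482  0.1295] [0.1 0.1 8.8] [ 0.08 -0.11  0.05] 0.0521
60.04624870221568
```

```bash
python3 - <<'E'
from h import *
def show(t):
    s=robot.get_state();print(t,round(s["time"],2),s["ee_pos"].round(4),s["force"].round(1),s["moment"].round(2),round(s["opening"],4)); return s
s=show(0); C=s["ee_pos"][:2]
h=robot.move_linear([*C,.142],velocity=.03,threshold=16); show(h)
if not h:
    h=robot.move_linear([*C,.165],velocity=.04,threshold=16); show(h)
    w=robot.grab_frame("scene");cv2.imwrite("pics/s3.png",cv2.resize(w[90:240,240:440,::-1],(800,600)))
E
```

```text
0 15.28 [ 0.5558 -0.1482  0.1295] [0.1 0.1 8.8] [ 0.08 -0.11  0.05] 0.0521
False 15.86 [ 0.5555 -0.1483  0.1418] [-0.2  0.6 -0.5] [ 0.06 -0.15 -0.01] 0.0519
False 16.58 [ 0.5557 -0.1482  0.1649] [ 0.3  0.3 -0.8] [ 0.09 -0.13  0.02] 0.0518
```

View pics/s3.png

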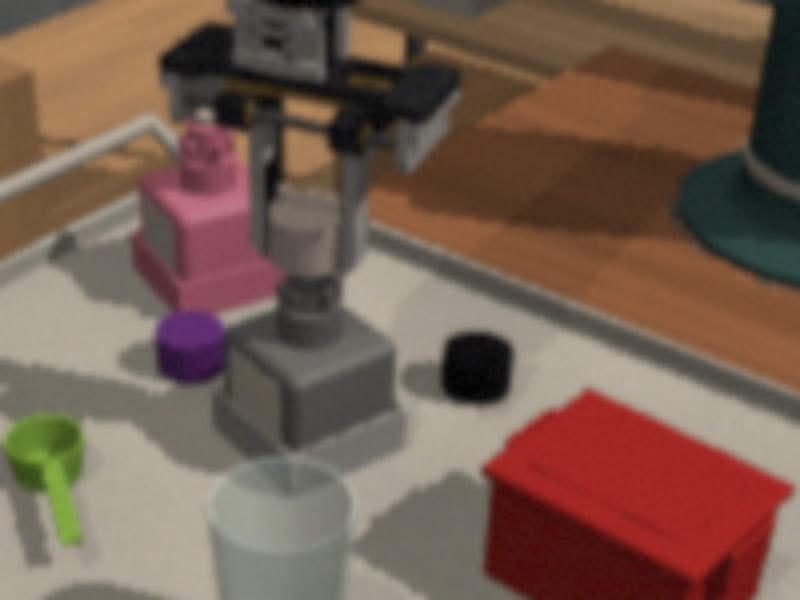

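The cap (crop 305,235) is coming up off the neck, with the threads visible below at (310,290). I'll lift it to the final height.

```bash
python3 - <<'E'
from h import *
C=[.5556,-.1482]
robot.move_linear([*C,.260],velocity=.08); robot.pause(1)
s=robot.get_state();print(s["time"],s["ee_pos"],s["tool_rot"][:,2],s["force"],s["opening"],abs(s["joint_vel"]).max())
w=robot.grab_frame("scene");cv2.imwrite("pics/s4.png",cv2.resize(w[70:270,240:480,::-1],(720,600)))
E
```

```text
18.975 [ 0.55559194 -0.14823121  0.25998677] [ 4.22122341e-04 -1.59898357e-04 -9.99999898e-01] [-0.001546   -0.52116322 -0.08247199] 0.05209779281226085 0.0012302500154397066
```

View pics/s4.png

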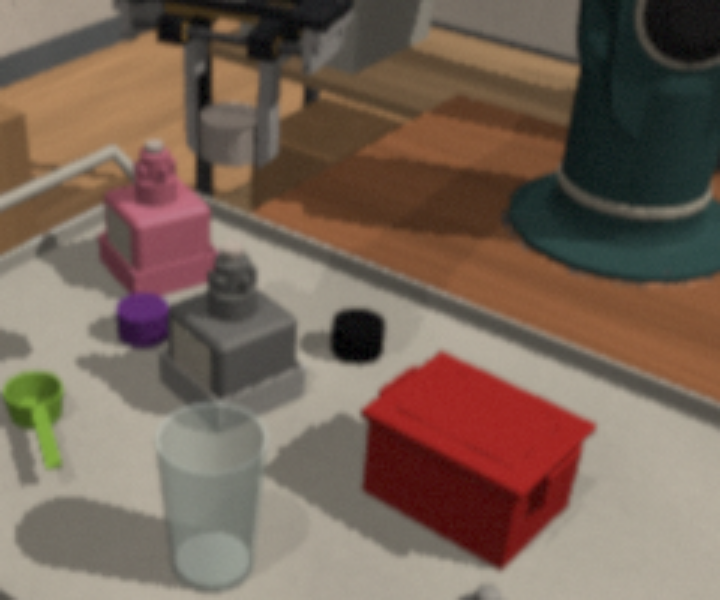

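The cap is held upright at (230,135), above the open neck at (233,260). The lid is down, and the jar and scoop are where they were.

```bash
python3 -c "
from rig import robot
print(robot.sign_off())"
```

```text
the job is handed in; nothing more can be done
None
```

The job is done and handed in at about 19 s of the 51 s allowed; no verdict was reported.

- **Lid:** I pressed it down to its firm stop, which took 41 N with only 0.3 mm of further motion. In the scene camera its edge dropped 2.3 px, which matches about 9 mm.
- **Cap:** I gripped the white cap, pushed it down about 6.5 mm at about 8 N and turned it 60° anticlockwise with almost no resisting moment. It then lifted off freely.
- **Final pose:** The cap is held upright and still (52 mm opening, joint speeds near zero), straight above the open neck. By calculation its lower rim is about 10 cm clear of the neck; I did not measure that directly. In the last picture the jar and scoop stand where they were. Only the tip of the scoop holder is in that crop; it was last fully seen, unmoved, after the lid press.

**Checks that failed or disagreed:**
- A colour mask meant to refine the cap's position failed, so I used the average of the top and wrist views, which differed by about 2 to 3 mm.
- The first camera estimate of heights came out about 5 to 9 mm low. I took the height from where the lid touched its stop instead.

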